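Check a plate warmer with the sprung surface thermometer

ROBOT

A 6-joint arm with a two-finger parallel gripper is mounted at the origin on the work surface. World frame = base frame: x ahead of the robot, y to its left, z up, the work surface at z = 0. Lengths are in m, angles in rad, forces in N, time in s.
With the tool pointing down it reaches from about 0.225 to 0.875 m from the base axis. Payload 3.4 kg.
Tool frame: the origin (TCP) lies between the finger pads; the fingertips stand 8 mm ahead of it and the grasp point (between the pads) lies 11 mm behind it; z points along the fingers, y is the line along which they close (so a half turn about z gives the same grasp; the last joint's range is limited). The gripper opens to 85 mm and grips with 20 to 120 N. Pads are 22 mm wide; open, the fingers measure 114 mm over their backs; the gripper's body (76 mm by 85 mm) begins 54 mm behind the grasp point. The pads swing forward as they close: fully open they stand 13 mm farther back than shut.
Start: joints at [1.108, 0.276, 1.505, -0, 1.361, -0.121], TCP at [0.193, 0.542, 0.239] pointing down, gripper open.
Joint ranges: [-2.89, 2.89], [-0.75, 2.08], [0.22, 2.7], [-1.18, 4.32], [0.11, 2.71], [-2.7, 2.7]. Speed limits (rad/s): [2.57, 2.57, 3.14, 3.14, 3.14, 3.14].

INTERFACE

Orientations are given as a unit quaternion [w, x, y, z].
In Python, from rig import manip, optics, finder gives the robot as it stands.
- The arm moves only by the tool servo_tool, never from a script. Its argument "increments" is a list of rows, each a list of 7 numbers: the shift along the tool's x, y, z in cm, then the turn, a rotation vector about the tool's x, y, z in degrees, then the closure, from -1 (fully open) to 1 (shut). In form: [[x, y, z, rx, ry, rz, gripper], ...]. A call has exactly 5 rows; each row shifts and turns the commanded pose from where the row before left it, along the tool's axes as they then stand; what a row does not reach is not made up. A row lasts 1/10 s, in which the tool goes at most 50 mm and 8.59 degrees, less where a joint would pass 70% of its speed; a pose out of reach is approached as far as the arm can. A call is refused whole if a number of a shift passes 5 or a number of a turn 8.59, either way. A call with a gripper value outside its range is refused whole. The fingers move at their own pace and stop on an object; "squeeze" is the grip in N (left out, the last holds). Time passes only in rows, so rows that do not move let the fingers close, or fill a call up. It gives the time, the measured TCP pose, the force, the opening and the grip force at its end, in the units of the state.
- manip.get_state(): the state, without advancing time (a new reading comes with each control period).
- optics.get_image(name): name is "side" or "top" or "wrist"; returns the picture (420x560x3 uint8, red, green, blue); there is no depth.
- optics.get_calibration(name): a dict with "fov_y" (degrees; the focal length in pixels is half the picture's height over the tangent of half this angle, whatever the lens; pixels are square), "cx", "cy" (the principal point, pixels), "world_to_cam" (4x4, takes a point from world to camera coordinates). Camera axes: x right, y down, z forward; pixel columns grow to the right and rows downward; lengths in m; the calibration is good to about 2 mm. A picture is of the moment at which its call begins: read the wrist's pose just before it. get_calibration takes no time and is no camera call; for the wrist camera it gives the pose at the moment of the call.
- manip.sign_off(): hands the job in; it is judged then, once.
Trained networks look in the newest picture that a camera, given by its name, has taken for a name from the list of things; names that differ only in an ending like _2 or _b are one class to them, and where a whole thing is asked for, a point or a joint stands for the part that bears it (a point fixed in the world has none). Each returns a list of dicts, best first, with "p" (0 to 1); they miss things now and then, are a little off and sometimes report something else, mostly with a low value. They report only what shows in the picture. A call takes as long as a camera call. They do not tell look-alikes from the thing itself.
- finder.silhouettes(label, camera): "region" (420x560 bool, what is visible of it) and "box" ([centre column, centre row, width, height] in pixels, round what is visible of it).
- finder.tip_of(label, camera): "at" ([column, row] in pixels: a listed point, or the origin of a listed thing).
The state is a dict: "clock": time; "qpos": joint angles; "qd": joint speeds; "effort": joint torques, N m; "position": TCP position; "ee_rot": TCP orientation; "contact_force": force on the tool from outside, world axes, zero at the start; "moment": the same for the moment, N m; "width": finger opening in m; "gripper_force": force on a finger pad.
Only numpy, scipy, OpenCV 4.12 (cv2) and the standard library are available. Lean on these libraries where they do the work, as an engineer would, in place of code of your own. Each camera call takes 0.05 s, during which the arm holds its last target. There are 200 camera calls.

TASK

Take the orange surface thermometer out of its fork stand and aim it squarely at the copper pad in the blue ring, pressing its sprung tip gently, about half-way in, on the middle of the pad, and hold it there steadily for two seconds. Then hang it upright in the fork stand again and let go; do not touch the yellow warmer, and leave the other things on the bench where they are.

Things in the scene. Friction and masses are not known exactly. Their poses are not given: they have to be found in the camera images.
- probe_grip (a point): Handle centre of the orange thermometer (loose, about 0.17 kg); z points up, away from the tip. Handle square, 26 x 26 mm along x and y, 74 mm long. Below it a black collar, diameter 36 mm, 6 mm thick, its underside (resting on the fork) 44 mm below this point; then a shaft, diameter 15 mm; the unpressed tip's face is 128 mm below. It starts upright in the fork, tip 18 mm above the table.
- probe_tip (a point): Centre of the flat copper face of the sprung tip (disc 16 mm in diameter) at the lower end of the thermometer; axes as the handle's: z points from the tip up to the handle.
- probe_nose (a joint): How far the sprung tip is pushed in, in m: 0 when free, 0.008 at its stop. It starts to move at about 1.8 N and needs 0.6 N more per mm (about 4.2 N half-way, 6.6 N at the stop).
- blue_spot (a point): Centre of the top face of the blue warmer's tilting plate (110 x 116 mm). z: outward normal; y: level; x: up the slope. On it, along z, stands a flat copper pad, diameter 28 mm, in a blue ring of 52 mm. The pad's top stands 4 to 20 mm out of the plate, set anew each time and NOT reported: feel for it. Plate leans 0.40 to 0.65 rad towards the robot; stiff, does not give.
- yellow_spot (a point): Centre of the top face of the yellow warmer's tilting plate (110 x 116 mm). z: outward normal; y: level; x: up the slope. On it, along z, stands a flat copper pad, diameter 28 mm, in a yellow ring of 52 mm. The pad's top stands 4 to 20 mm out of the plate, set anew each time and NOT reported: feel for it. Plate leans 0.40 to 0.65 rad towards the robot; stiff, does not give. Leave alone.
- blue_warmer: White base of the blue warmer, 130 (x) x 150 (y) x 30 mm high, fixed; origin under its centre, z up, front to its -x. Blue cheeks at y = -73 to 73 mm rise to 100 mm; the plate between them has a 6 mm high rail along its lower edge. The two warmers differ only in colour and may swap places.
- yellow_warmer: White base of the yellow warmer, as the blue one.
- stand: Grey fork stand, fixed; origin on the table under the slot's centre, z up. Fork top 102 mm up, 8 mm thick. Slot 22 mm wide, open to the stand's -x (arms 15 mm wide end at x = -30), closed at x = +15. Post at x = 37 to 59, no higher than the fork. Base 12 mm high, x = -40 to 80, 110 mm wide. Hung, the thermometer is over the origin, handle centre 146 mm up.
- culture_plate: Bystander: multiwell culture plate, 86 x 128 x 18 mm; origin under its centre.
- media_bottle: Bystander: bottle of pink medium, 66 mm in diameter, 150 mm high; origin under its centre.
- wash_bottle: Bystander: white bottle with blue cap, 60 mm in diameter, 140 mm high; origin under its centre.
- dish: Bystander: culture dish, 86 mm in diameter, 14 mm high; origin under its centre.
- tip_box: Bystander: green pipette tip box, 82 x 122 x 62 mm; origin under its centre.
- timer: Bystander: white bench timer, 70 x 50 x 30 mm; origin under its centre.
Mind the look-alikes: they are no part of the job. Of the things like the part that bears probe_grip, leave any that is white; of the rest the smaller one is meant.

How it is judged:
By the outcome, as a careful person would: the job done as asked, in the order asked, and still so for the second after the job is handed in, with the robot touching nothing.
It also fails if it takes over 61 s, if anything falls off the work surface, if the arm or the gripper's body presses on something with over 40 N, if the wrist force passes 120 N, or if a joint passes its speed limit or range.

## Working session

There is one attempt and no reset: what is moved stays moved. The work goes in short steps, Python scripts to look and compute and a tool call to move; the robot and the scene stay as the last step left them, time stands still between calls to the robot, and variables do not carry over. Pictures are saved under pics/ and viewed, at most 10 in all, crops included, and the job is handed in when it is done.

Besides the shell and the picture viewer there is one more tool, called after "Call:" as a command line: name --pt "numbers of a row" for each row, then --argument value for the rest. servo_tool: Moves the arm, as the interface text tells. Its arguments: {"type":"object","properties":{"increments":{"type":"array","items":{"type":"array","items":{"type":"number"}}},"squeeze":{"type":"number"}},"required":["increments"]}

```bash
mkdir -p pics; ls; cat > h.py <<'E'
import numpy as np, cv2
from rig import manip, optics, finder
def save(img,n): cv2.imwrite('pics/'+n+'.png', img[:,:,::-1])
def cal(c):
    k=optics.get_calibration(c); f=210/np.tan(np.radians(k['fov_y'])/2)
    return f,k['cx'],k['cy'],np.array(k['world_to_cam'])
def ray(c,px,K=None):
    f,cx,cy,T=K or cal(c); R=T[:3,:3]
    d=R.T@np.array([(px[0]-cx)/f,(px[1]-cy)/f,1.]); return -R.T@T[:3,3], d/np.linalg.norm(d)
def atz(c,px,z,K=None):
    o,d=ray(c,px,K); return o+d*(z-o[2])/d[2]
def proj(c,p,K=None):
    f,cx,cy,T=K or cal(c); q=T[:3,:3]@np.array(p)+T[:3,3]; return np.array([cx+f*q[0]/q[2],cy+f*q[1]/q[2]])
def tri(rs):
    A=0;b=0
    for o,d in rs:
        M=np.eye(3)-np.outer(d,d);A=A+M;b=b+M@o
    p=np.linalg.solve(A,b); return p,[np.linalg.norm((np.eye(3)-np.outer(d,d))@(p-o)) for o,d in rs]
E
python3 - <<'E'
from h import *
np.set_printoptions(precision=4,suppress=True)
ims=[optics.get_image(c) for c in('side','top')]
cv2.imwrite('pics/a.png',np.vstack(ims)[:,:,::-1] if 0 else cv2.resize(np.hstack(ims)[:,:,::-1],(800,300)))
save(ims[0],'side0');save(ims[1],'top0')
for c in('side','top'):
    print(c,cal(c)[0],cal(c)[1:3],ray(c,(280,210)))
    for l in('probe_grip','probe_tip','blue_spot','yellow_spot','blue_warmer','stand'):
        print(c,l,[(np.round(r['at'],1).tolist(),round(r['p'],2)) for r in finder.tip_of(l,c)])
    print([(np.round(r['box'],1).tolist(),round(r['p'],2)) for r in finder.silhouettes('probe_grip',c)])
print(manip.get_state())
E
```

```text
pics
side 443.26243634286453 (287.88669629968587, 207.0648013835528) (array([ 0.2521, -0.8969,  0.9478]), array([ 0.2307,  0.6984, -0.6775]))
side probe_grip [([358.7, 329.9], 0.8), ([338.6, 283.0], 0.71), ([271.3, 279.6], 0.63)]
side probe_tip [([349.5, 371.7], 0.51), ([274.3, 325.8], 0.46), ([336.5, 321.0], 0.36)]
side blue_spot [([278.9, 156.6], 0.76)]
side yellow_spot [([277.6, 181.8], 0.72), ([290.4, 193.9], 0.56)]
side blue_warmer [([281.1, 180.0], 0.98)]
side stand [([290.6, 197.2], 0.44)]
[([273.0, 293.9, 21.8, 72.8], 0.82), ([358.2, 344.8, 21.5, 68.0], 0.62), ([337.9, 297.0, 17.8, 52.0], 0.55)]
top 524.4864760559574 (276.5194189402238, 202.81062986900218) (array([ 0.2521, -0.0549,  1.7888]), array([ 0.1674,  0.0105, -0.9858]))
top probe_grip [([421.9, 206.5], 0.83), ([380.8, 204.3], 0.69), ([365.5, 245.7], 0.56)]
top probe_tip []
top blue_spot [([211.6, 186.8], 0.87), ([379.7, 204.0], 0.46)]
top yellow_spot [([262.3, 193.1], 0.66), ([371.3, 210.4], 0.28)]
top blue_warmer [([206.6, 189.0], 0.78), ([154.8, 263.7], 0.18)]
top stand [([370.3, 211.9], 0.93), ([261.4, 190.9], 0.68)]
[([379.9, 204.1, 13.4, 11.9], 0.73), ([421.1, 209.6, 27.0, 22.0], 0.56), ([363.8, 245.2, 18.7, 13.9], 0.54)]
{'clock': 0.8, 'qpos': array([ 1.108 ,  0.2759,  1.5049,  0.    ,  1.3607, -0.121 ]), 'qd': array([ 0.0012, -0.0015,  0.0012,  0.0007,  0.0013,  0.0009]), 'effort': array([ -0.0016, -41.6595, -24.6083,   0.0001,  -0.0001,  -0.    ]), 'position': array([0.1927, 0.5418, 0.2394]), 'ee_rot': array([0.    , 0.1701, 0.9854, 0.0001]), 'contact_force': array([-0.4779, -0.2616,  0.732 ]), 'moment': array([ 0.0153, -0.023 , -0.0497]), 'gripper_force': 0.0, 'width': 0.08525808892887679}
```

View pics/side0.png

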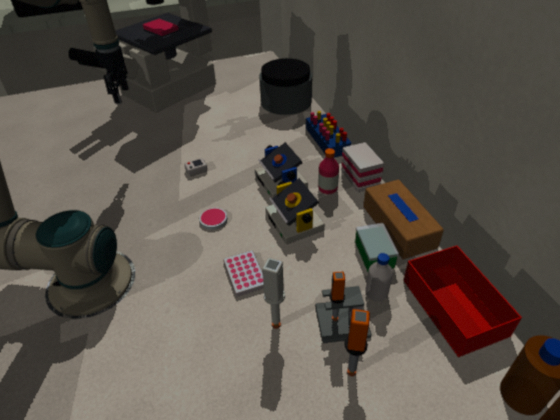

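View pics/top0.png

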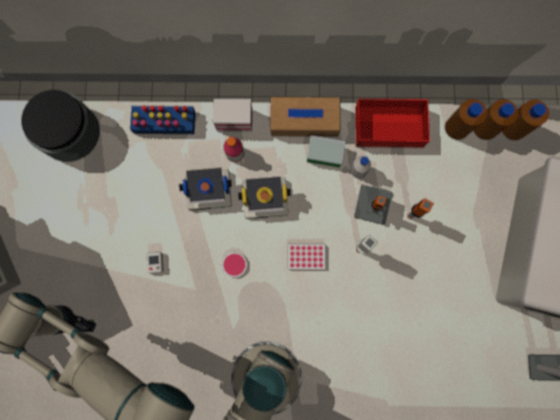

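The look-alikes are white at side (273,280) / top (366,246), the large orange at side (358,330) / top (422,207), and the small orange in the stand at side (338,283) / top (380,204). By the description I choose the small orange one. I'll check it in a crop and triangulate.

```bash
python3 - <<'E'
from h import *
np.set_printoptions(precision=4,suppress=True)
t=cv2.imread('pics/top0.png');s=cv2.imread('pics/side0.png')
a=cv2.resize(s[220:390,250:390],(400,486),interpolation=cv2.INTER_CUBIC)
b=cv2.resize(t[150:270,150:450],(800,320),interpolation=cv2.INTER_CUBIC)
c=cv2.resize(s[130:260,240:360],(400,433),interpolation=cv2.INTER_CUBIC)
b1=cv2.resize(t[160:230,340:440],(400,280),interpolation=cv2.INTER_CUBIC)
b2=cv2.resize(t[155:225,170:310],(400,200),interpolation=cv2.INTER_CUBIC)
x=np.zeros((600,800,3),np.uint8); x[:320,:400]=cv2.resize(a,(264,320)).shape and cv2.copyMakeBorder(cv2.resize(a,(264,320)),0,0,0,136,0); x[:280,400:]=b1; x[320:520,:400]=b2; x[300:600,400:677]=cv2.resize(c,(277,300))
cv2.imwrite('pics/crop0.png',x)
print(tri([ray('side',(338.6,283)),ray('top',(380.8,204.3))]))
print('big',tri([ray('side',(358.7,329.9)),ray('top',(421.9,206.5))]))
print('white',tri([ray('side',(271.3,279.6)),ray('top',(365.5,245.7))]))
print('blue',tri([ray('side',(278.9,156.6)),ray('top',(211.6,186.8))]))
print('bluew',atz('side',(281.1,180),0),atz('top',(206.6,189),0))
print('yel',tri([ray('side',(290.4,193.9)),ray('top',(262.3,193.1))]))
print('stand',atz('top',(370.3,211.9),0))
E
```

```text
(array([ 0.556 , -0.356 ,  0.1584]), [np.float64(0.0046233915709534956), np.float64(0.004623391570953402)])
big (array([ 0.5451, -0.4818,  0.1648]), [np.float64(9.732010141423051e-05), np.float64(9.732010141428956e-05)])
white (array([ 0.4202, -0.3029,  0.1717]), [np.float64(0.0014664249577516447), np.float64(0.0014664249577516254)])
blue (array([0.6106, 0.1858, 0.1252]), [np.float64(0.002537347542606784), np.float64(0.002537347542606897)])
bluew [0.6295 0.2205 0.    ] [0.6268 0.2215 0.    ]
yel (array([0.5911, 0.022 , 0.1086]), [np.float64(0.0015955183766195164), np.float64(0.0015955183766194053)])
stand [ 0.5534 -0.3473  0.    ]
```

View pics/crop0.png

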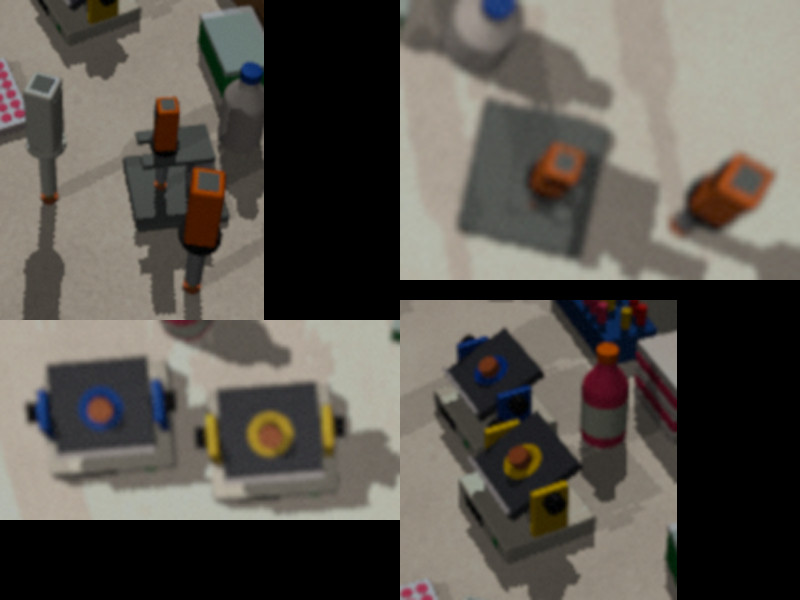

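The small orange one is the only one hanging in the grey fork (crop pixel 165,120). Blue is the left/far warmer at top (206,187), and both warmers lean towards the robot. Next I'll work out the wrist-camera geometry and write a move helper.

```bash
cat >> h.py <<'E'
from scipy.spatial.transform import Rotation as Ro
def q2r(q): return Ro.from_quat([q[1],q[2],q[3],q[0]])
def down(yaw): # tool z down, tool y along (cos,sin) yaw
    y=np.array([np.cos(yaw),np.sin(yaw),0]);z=np.array([0,0,-1.]);return Ro.from_matrix(np.c_[np.cross(y,z),y,z])
def plan(p,R,n,grip,start=None,show=True):
    if start is None:
        s=manip.get_state();P=np.array(s['position']);Q=q2r(s['ee_rot'])
    else: P,Q=start
    d=(Q.inv()*R).as_rotvec(); rv=np.round(np.degrees(d)/n,2); dp=(np.array(p)-P)
    rows=[]
    P0=P.copy()
    for i in range(n):
        sh=np.round(Q.inv().apply(P0+dp*(i+1)/n-P)*100,2)
        rows.append([float(v)+0. for v in sh]+[float(v)+0. for v in rv]+[grip]); P=P+Q.apply(sh/100); Q=Q*Ro.from_rotvec(np.radians(rv))
    for i in range(0,n,5): print(rows[i:i+5])
    return P,Q
E
python3 - <<'E'
from h import *
np.set_printoptions(precision=4,suppress=True)
s=manip.get_state();Q=q2r(s['ee_rot']);f,cx,cy,T=cal('wrist')
print(f,cx,cy); Rc=T[:3,:3].T; c=-Rc@T[:3,3]
print('cam in tool',Q.inv().apply(c-s['position'])); print(Q.as_matrix().T@Rc)
# view blue: tool tilt none, above
E
```

```text
296.445205941173 272.4470016958072 215.50007291309797
cam in tool [ 0.0698 -0.0005 -0.1338]
[[ 0.0008 -0.9607 -0.2775]
 [ 1.      0.0008  0.    ]
 [ 0.0002 -0.2775  0.9607]]
```

```bash
python3 - <<'E'
from h import *
plan([0.56,0.19,0.32],down(np.pi/2),15,-1)
E
```

```text
[[-3.09, -1.39, -0.54, 0.0, 0.0, -1.31, -1], [-3.06, -1.46, -0.54, 0.0, 0.0, -1.31, -1], [-3.03, -1.53, -0.53, 0.0, 0.0, -1.31, -1], [-2.99, -1.59, -0.54, 0.0, 0.0, -1.31, -1], [-2.95, -1.67, -0.54, 0.0, 0.0, -1.31, -1]]
[[-2.92, -1.73, -0.54, 0.0, 0.0, -1.31, -1], [-2.87, -1.8, -0.53, 0.0, 0.0, -1.31, -1], [-2.83, -1.87, -0.54, 0.0, 0.0, -1.31, -1], [-2.79, -1.92, -0.54, 0.0, 0.0, -1.31, -1], [-2.74, -2.0, -0.54, 0.0, 0.0, -1.31, -1]]
[[-2.7, -2.05, -0.54, 0.0, 0.0, -1.31, -1], [-2.65, -2.11, -0.53, 0.0, 0.0, -1.31, -1], [-2.6, -2.18, -0.54, 0.0, 0.0, -1.31, -1], [-2.55, -2.23, -0.54, 0.0, 0.0, -1.31, -1], [-2.5, -2.29, -0.54, 0.0, 0.0, -1.31, -1]]
```

Call:
servo_tool --pt "-3.1 -1.4 -0.5 0 0 -1.3 -1" --pt "-3.1 -1.5 -0.5 0 0 -1.3 -1" --pt "-3.0 -1.5 -0.5 0 0 -1.3 -1" --pt "-3.0 -1.6 -0.5 0 0 -1.3 -1" --pt "-3.0 -1.7 -0.5 0 0 -1.3 -1"

```text
clock: 1.3
position: [0.3165, 0.4228, 0.2646]
ee_rot: [0.0, 0.113, 0.994, 0.0]
contact_force: [0.4, 0.4, -0.1]
width: 0.0854
gripper_force: 0.0
```

Call:
servo_tool --pt "-2.9 -1.7 -0.5 0 0 -1.3 -1" --pt "-2.9 -1.8 -0.5 0 0 -1.3 -1" --pt "-2.8 -1.9 -0.5 0 0 -1.3 -1" --pt "-2.8 -1.9 -0.5 0 0 -1.3 -1" --pt "-2.7 -2.0 -0.5 0 0 -1.3 -1"

```text
clock: 1.8
position: [0.4384, 0.3054, 0.2897]
ee_rot: [0.0, 0.057, 0.998, 0.0]
contact_force: [1.0, 0.1, 0.1]
width: 0.086
gripper_force: 0.0
```

Call:
servo_tool --pt "-2.7 -2.0 -0.5 0 0 -1.3 -1" --pt "-2.6 -2.1 -0.5 0 0 -1.3 -1" --pt "-2.6 -2.2 -0.5 0 0 -1.3 -1" --pt "-2.5 -2.2 -0.5 0 0 -1.3 -1" --pt "-2.5 -2.3 -0.5 0 0 -1.3 -1"

```text
clock: 2.3
position: [0.5596, 0.1887, 0.3146]
ee_rot: [0.0, 0.0, 1.0, 0.0]
contact_force: [0.1, 0.3, -0.2]
width: 0.0855
gripper_force: 0.0
```

```bash
python3 - <<'E'
from h import *
np.set_printoptions(precision=4,suppress=True)
K=cal('wrist');s=manip.get_state();im=optics.get_image('wrist');save(im,'w1');np.savez('w1.npz',T=K[3])
print(s['clock'],s['position'],s['ee_rot'],s['contact_force'])
for l in('blue_spot','blue_warmer','yellow_spot'):
    print(l,[(np.round(r['at'],1).tolist(),round(r['p'],2)) for r in finder.tip_of(l,'wrist')])
E
```

```text
2.3 [0.5596 0.1887 0.3146] [0.0001 0.0003 1.     0.0002] [ 0.102   0.3179 -0.167 ]
blue_spot [([289.7, 234.1], 0.78)]
blue_warmer [([287.7, 218.8], 0.69), ([49.9, 293.9], 0.53)]
yellow_spot [([131.2, 212.2], 0.73)]
```

View pics/w1.png

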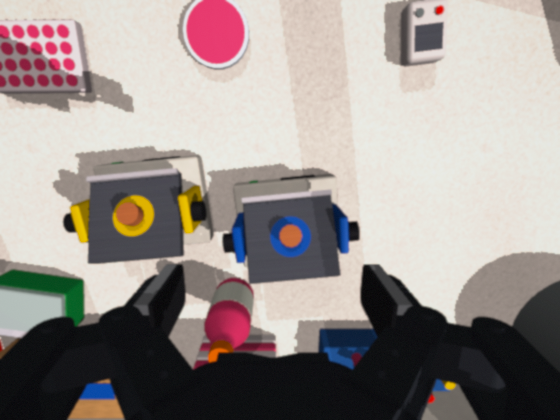

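The blue plate shows with ring centre about (290,236) and corners about (245,198), (330,194), (340,274), (250,282). One tilted second view will fix its pose.

```bash
cat >> h.py <<'E'
def tilt(a,yaw): # down(pi/2+yaw) then leaned so tool z tips forward by a (along world dir yaw)
    y=np.array([-np.sin(yaw),np.cos(yaw),0]);z=np.array([np.sin(a)*np.cos(yaw),np.sin(a)*np.sin(yaw),-np.cos(a)]);return Ro.from_matrix(np.c_[np.cross(y,z),y,z])
E
python3 - <<'E'
from h import *
plan([0.48,0.19,0.29],tilt(0.45,0),5,-1)
E
```

```text
[[1.58, 0.01, 0.48, 0.0, -5.17, -0.04, -1], [1.61, 0.01, 0.34, 0.0, -5.17, -0.04, -1], [1.64, 0.01, 0.19, 0.0, -5.17, -0.04, -1], [1.65, 0.01, 0.04, 0.0, -5.17, -0.04, -1], [1.65, 0.01, -0.11, 0.0, -5.17, -0.04, -1]]
```

Call:
servo_tool --pt "1.6 0 0.5 0 -5.2 0 -1" --pt "1.6 0 0.3 0 -5.2 0 -1" --pt "1.6 0 0.2 0 -5.2 0 -1" --pt "1.6 0 0 0 -5.2 0 -1" --pt "1.6 0 -0.1 0 -5.2 0 -1"

```text
clock: 3.0
position: [0.479, 0.1906, 0.2911]
ee_rot: [0.227, 0.0, 0.974, 0.001]
contact_force: [1.0, -0.2, -0.2]
width: 0.0853
gripper_force: 0.0
```

```bash
python3 - <<'E'
from h import *
np.set_printoptions(precision=4,suppress=True)
K=cal('wrist');s=manip.get_state();im=optics.get_image('wrist');save(im,'w2');np.savez('w2.npz',T=K[3])
print(s['clock'],s['position'],s['ee_rot'],s['qd'])
for l in('blue_spot',):
    print(l,[(np.round(r['at'],1).tolist(),round(r['p'],2)) for r in finder.tip_of(l,'wrist')])
a=cv2.imread('pics/w1.png')[180:300,210:370];b=im[:,:,::-1][130:330,180:400]
cv2.imwrite('pics/c2.png',np.hstack([cv2.resize(a,(400,300),interpolation=cv2.INTER_CUBIC),cv2.resize(b,(400,364),interpolation=cv2.INTER_CUBIC)[:300]]) if 0 else np.vstack([cv2.resize(a,(360,270),interpolation=cv2.INTER_CUBIC),cv2.resize(b,(360,327),interpolation=cv2.INTER_CUBIC)]))
hs=[cv2.cvtColor(x,cv2.COLOR_BGR2HSV) for x in(cv2.imread('pics/w1.png'),cv2.imread('pics/w2.png'))]
for h in hs:
    m=cv2.inRange(h,(105,120,40),(130,255,255)); n,l,st,ce=cv2.connectedComponentsWithStats(m)
    for i in range(1,n):
        if st[i,4]>60: print('blue',st[i],ce[i])
E
```

```text
3.0 [0.479  0.1906 0.2911] [0.2267 0.0002 0.974  0.0008] [ 0.3768 -0.5337  0.9631 -0.6347 -1.2093  0.7474]
blue_spot [([287.4, 214.7], 0.96)]
blue [333 205  17  48 521] [341.2418 229.3071]
blue [231 213  15  49 511] [238.8611 238.1761]
blue [270 216  41  41 883] [289.9366 236.7033]
blue [ 320  329   58   41 1550] [345.3742 344.491 ]
blue [432 378  15  13 117] [438.1026 385.3504]
blue [ 79 382  37  17 494] [ 97.4008 391.1154]
blue [332 173  15  57 545] [337.7174 204.0239]
blue [230 181  16  57 533] [237.8443 212.4822]
blue [268 197  40  38 768] [287.8411 214.3503]
blue [ 311  262  117   44 2377] [359.2991 276.7186]
blue [ 80 308  33   9 215] [ 95.0977 311.1814]
```

View pics/c2.png

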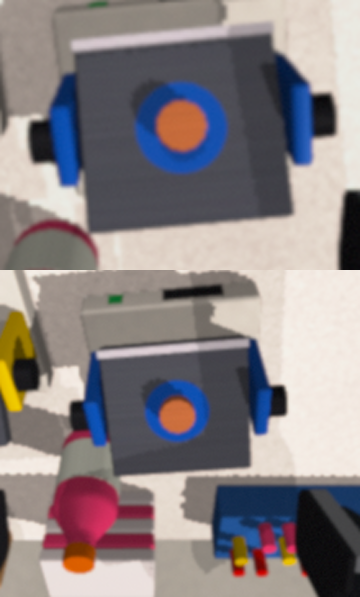

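Both views show the plate clearly, with the rail on the near (lower) edge and the ring in the middle. I'll fit the plate pose to the corners and the ring.

```bash
cat > fit.py <<'E'
from h import *
from scipy.optimize import least_squares
np.set_printoptions(precision=4,suppress=True)
f,cx,cy,_=cal('wrist')
Ks=[(f,cx,cy,np.load(n+'.npz')['T']) for n in('w1','w2')]
M=np.array([[.055,-.058,0],[.055,.058,0],[-.055,-.058,.006],[-.055,.058,.006],[0,0,0.0]])
O=[np.array([[250,282.7],[340.2,274.7],[242,197.8],[331.3,189.8],[290,236.2]]),np.array([[249.1,255.3],[333.4,249.8],[239.3,178.9],[332.8,172.8],[287.6,215.3]])]
def fr(q):
    w,t=q[3:]; y=np.array([-np.sin(w),np.cos(w),0]);z=np.array([-np.sin(t)*np.cos(w),-np.sin(t)*np.sin(w),np.cos(t)])
    return np.c_[np.cross(y,z),y,z]
def res(q):
    A=fr(q); return np.concatenate([(proj(None,A@m+q[:3],K)-o) for K,Ob in zip(Ks,O) for m,o in zip(M,Ob)])
if __name__=='__main__':
    s=least_squares(res,[.61,.19,.1,0,.5],loss='soft_l1'); print(s.x); print(s.fun.reshape(2,5,2) if 0 else res(s.x).reshape(2,5,2))
    q=s.x
    for c,o in(('side',(278.9,156.6)),('top',(211.6,186.8))): print(c,proj(c,q[:3]),o)
    K=Ks[0]
    for k,(p1,p2) in enumerate([((289.9,236.2),(287.6,215.3))]): print(tri([ray(None,p1,Ks[0]),ray(None,p2,Ks[1])]))
    # pad height guess: pad center
    for i,n in enumerate(('w1','w2')):
        h=cv2.cvtColor(cv2.imread(f'pics/{n}.png'),cv2.COLOR_BGR2HSV)[180:260,260:320]
        m=cv2.inRange(h,(3,110,60),(18,230,255)); nn,l,st,ce=cv2.connectedComponentsWithStats(m);j=1+np.argmax(st[1:,4]); print('pad',st[j],ce[j]+[260,180])
        for hh in(.004,.008,.012,.016,.02): print(hh,proj(None,q[:3]+fr(q)[:,2]*hh,Ks[i]))
E
python3 fit.py
```

```text
[0.6213 0.2113 0.0889 0.0931 0.3866]
[[[-0.9342  0.637 ]
  [ 0.0923  0.9995]
  [-0.0549 -0.2404]
  [ 0.4437 -0.4372]
  [ 0.4937  0.0602]]

 [[ 0.4143 -0.4328]
  [-0.4782 -0.0611]
  [-0.1303  0.2577]
  [-0.5475 -0.8473]
  [ 0.5796 -0.0037]]]
side [278.9271 160.906 ] (278.9, 156.6)
top [205.7093 185.1294] (211.6, 186.8)
(array([0.6211, 0.2105, 0.0891]), [np.float64(1.9908278924740424e-06), np.float64(1.990827892457484e-06)])
pad [ 20  45  21  22 353] [290.0142 235.4816]
0.004 [290.5738 236.1538]
0.008 [290.6556 236.0451]
0.012 [290.7392 235.934 ]
0.016 [290.8246 235.8205]
0.02 [290.9118 235.7046]
pad [ 18  28  21  21 341] [287.8006 217.9677]
0.004 [288.2289 216.3472]
0.008 [288.2791 217.4185]
0.012 [288.3304 218.5108]
0.016 [288.3826 219.6248]
0.02 [288.4359 220.7612]
```

Plate at (0.621, 0.211, 0.089), yaw 0.09, tilt about 0.39–0.41 (given range from 0.40), pad about 10 mm out. Now to the stand.

```bash
python3 - <<'E'
from h import *
plan([0.50,-0.35,0.33],down(np.pi/2),15,-1)
E
```

```text
[[-0.28, -3.6, -0.18, -0.01, 1.7, 0.01, -1], [-0.28, -3.59, -0.18, -0.01, 1.7, 0.01, -1], [-0.27, -3.6, -0.2, -0.01, 1.7, 0.01, -1], [-0.26, -3.6, -0.2, -0.01, 1.7, 0.01, -1], [-0.27, -3.59, -0.21, -0.01, 1.7, 0.01, -1]]
[[-0.25, -3.6, -0.23, -0.01, 1.7, 0.01, -1], [-0.25, -3.6, -0.22, -0.01, 1.7, 0.01, -1], [-0.24, -3.59, -0.24, -0.01, 1.7, 0.01, -1], [-0.24, -3.6, -0.24, -0.01, 1.7, 0.01, -1], [-0.23, -3.6, -0.26, -0.01, 1.7, 0.01, -1]]
[[-0.22, -3.59, -0.25, -0.01, 1.7, 0.01, -1], [-0.21, -3.6, -0.27, -0.01, 1.7, 0.01, -1], [-0.21, -3.59, -0.27, -0.01, 1.7, 0.01, -1], [-0.2, -3.6, -0.28, -0.01, 1.7, 0.01, -1], [-0.19, -3.6, -0.29, -0.01, 1.7, 0.01, -1]]
```

Call:
servo_tool --pt "-0.3 -3.6 -0.2 0 1.7 0 -1" --pt "-0.3 -3.6 -0.2 0 1.7 0 -1" --pt "-0.3 -3.6 -0.2 0 1.7 0 -1" --pt "-0.3 -3.6 -0.2 0 1.7 0 -1" --pt "-0.3 -3.6 -0.2 0 1.7 0 -1"

```text
clock: 3.6
position: [0.4911, 0.0092, 0.307]
ee_rot: [0.152, 0.0, 0.988, 0.001]
contact_force: [0.4, -0.6, -0.5]
width: 0.0857
gripper_force: 0.0
```

Call:
servo_tool --pt "-0.2 -3.6 -0.2 0 1.7 0 -1" --pt "-0.2 -3.6 -0.2 0 1.7 0 -1" --pt "-0.2 -3.6 -0.2 0 1.7 0 -1" --pt "-0.2 -3.6 -0.2 0 1.7 0 -1" --pt "-0.2 -3.6 -0.3 0 1.7 0 -1"

```text
clock: 4.1
position: [0.4981, -0.1712, 0.3197]
ee_rot: [0.078, 0.0, 0.997, 0.001]
contact_force: [0.5, 0.7, 0.6]
width: 0.0857
gripper_force: 0.0
```

Call:
servo_tool --pt "-0.2 -3.6 -0.3 0 1.7 0 -1" --pt "-0.2 -3.6 -0.3 0 1.7 0 -1" --pt "-0.2 -3.6 -0.3 0 1.7 0 -1" --pt "-0.2 -3.6 -0.3 0 1.7 0 -1" --pt "-0.2 -3.6 -0.3 0 1.7 0 -1"

```text
clock: 4.6
position: [0.5066, -0.3513, 0.3354]
ee_rot: [0.004, 0.0, 1.0, 0.0]
contact_force: [0.4, -0.6, -0.3]
width: 0.0855
gripper_force: 0.0
```

```bash
python3 - <<'E'
from h import *
np.set_printoptions(precision=4,suppress=True)
K=cal('wrist');s=manip.get_state();im=optics.get_image('wrist');save(im,'w3');np.savez('w3.npz',T=K[3])
print(s['clock'],s['position'],s['ee_rot'])
for l in('probe_grip','stand'):
    for r in finder.tip_of(l,'wrist'):print(l,np.round(r['at'],1).tolist(),round(r['p'],2),atz(None,r['at'],.146 if l!='stand' else 0,K))
for r in finder.silhouettes('probe_grip','wrist'): print(np.round(r['box'],1))
E
```

```text
4.6 [ 0.5066 -0.3513  0.3354] [0.0043 0.0002 1.     0.0004]
probe_grip [318.5, 115.2] 0.89 [ 0.4237 -0.3044  0.146 ]
probe_grip [147.4, 231.6] 0.73 [ 0.5511 -0.4961  0.146 ]
probe_grip [271.7, 240.8] 0.71 [ 0.5624 -0.3527  0.146 ]
stand [271.5, 202.8] 0.78 [ 0.5536 -0.3533  0.    ]
[150.8 228.7  92.9  78.8]
[271.8 235.2  28.8  58.2]
[326.4 112.1  69.6  65.5]
```

View pics/w3.png

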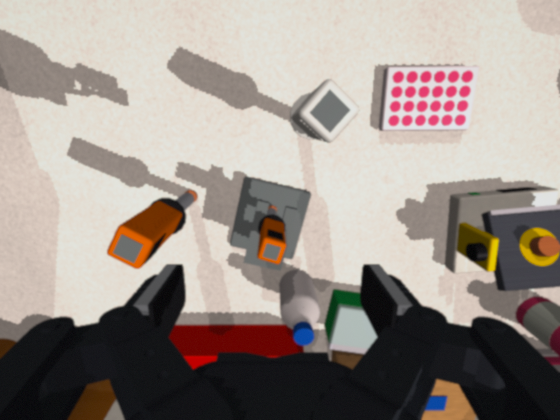

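The target handle's top face is at about (271,250), with the white one at (328,110), the large orange at (150,235) and the wash bottle at (300,310). I'll crop close for the handle's yaw and the fork.

```bash
python3 - <<'E'
from h import *
np.set_printoptions(precision=4,suppress=True)
im=cv2.imread('pics/w3.png'); c=im[165:295,215:345]
cv2.imwrite('pics/c3.png',cv2.resize(c,(600,600),interpolation=cv2.INTER_CUBIC))
f,cx,cy,_=cal('wrist');K=(f,cx,cy,np.load('w3.npz')['T'])
print(atz(None,(271,250),.183,K), 'cap',atz(None,(303,333),.14,K),'bottle base',finder.tip_of('wash_bottle','wrist')[0]['at'])
print(atz(None,finder.tip_of('wash_bottle','wrist')[0]['at'],0,K))
E
```

```text
[ 0.5581 -0.3534  0.183 ] cap [ 0.6943 -0.3117  0.14  ] bottle base [293.4, 281.9]
[ 0.6976 -0.3147  0.    ]
```

View pics/c3.png

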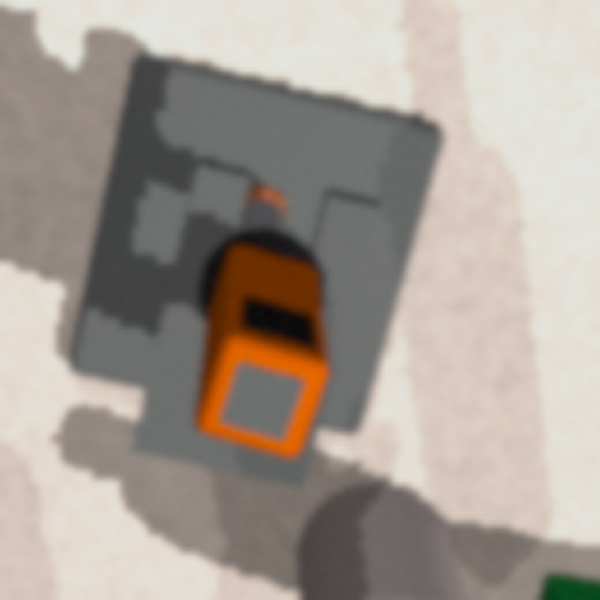

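```bash
python3 - <<'E'
from h import *
np.set_printoptions(precision=4,suppress=True)
f,cx,cy,_=cal('wrist');K=(f,cx,cy,np.load('w3.npz')['T'])
U=lambda p,z:atz(None,(215+p[0]/4.615,165+p[1]/4.615),z,K)
C=np.array([U(p,.183) for p in((220,335),(328,357),(303,457),(197,425))]);print(C,C.mean(0))
for i in range(4):
    d=C[(i+1)%4]-C[i];print('edge',np.linalg.norm(d),np.degrees(np.arctan2(d[1],d[0]))%90)
B=np.array([U(p,.012) for p in((140,55),(440,125),(355,430),(75,365))]);print(B)
for i in range(4):
    d=B[(i+1)%4]-B[i];print('edge',np.linalg.norm(d),np.degrees(np.arctan2(d[1],d[0])))
F=np.array([U(p,.102) for p in((195,158),(250,175),(325,192),(380,206))]);print('fork tips',F)
E
```

```text
[[ 0.5443 -0.3619  0.183 ]
 [ 0.5496 -0.3378  0.183 ]
 [ 0.5741 -0.3432  0.183 ]
 [ 0.5662 -0.3673  0.183 ]] [ 0.5586 -0.3525  0.183 ]
edge 0.02469700007046986 77.73095750746117
edge 0.02514709981563381 77.62244511457436
edge 0.02544721207160407 71.73979438681349
edge 0.022500648020422828 76.05302973436793
[[ 0.5093 -0.3937  0.012 ]
 [ 0.5332 -0.2923  0.012 ]
 [ 0.6464 -0.319   0.012 ]
 [ 0.621  -0.4199  0.012 ]]
edge 0.10423792582375245 76.7555294864051
edge 0.11627715733093004 -13.296207546038433
edge 0.10403020817705012 -104.11984855264349
edge 0.1146878319370567 166.81291272806072
fork tips [[ 0.5232 -0.3711  0.102 ]
 [ 0.5281 -0.356   0.102 ]
 [ 0.5329 -0.3352  0.102 ]
 [ 0.5369 -0.3199  0.102 ]]
```

Stand origin (0.5595, -0.3525), yaw -13.3°, and the handle is aligned with it. Going down to grasp.

```bash
python3 - <<'E'
from h import *
R=down(np.radians(76.7))
st=plan([0.5595,-0.3525,0.25],R,5,-1)
st=plan([0.5595,-0.3525,0.135],R,5,-1,st)
E
```

```text
[[-1.05, -0.07, 1.71, 0.03, 0.1, 2.66, -1], [-1.06, -0.03, 1.71, 0.03, 0.1, 2.66, -1], [-1.07, 0.03, 1.7, 0.03, 0.1, 2.66, -1], [-1.06, 0.08, 1.7, 0.03, 0.1, 2.66, -1], [-1.06, 0.12, 1.71, 0.03, 0.1, 2.66, -1]]
[[0.0, 0.0, 2.3, 0.0, 0.0, 0.0, -1], [0.0, 0.0, 2.3, 0.0, 0.0, 0.0, -1], [0.0, 0.0, 2.3, 0.0, 0.0, 0.0, -1], [0.0, 0.0, 2.3, 0.0, 0.0, 0.0, -1], [0.0, 0.0, 2.3, 0.0, 0.0, 0.0, -1]]
```

Call:
servo_tool --pt "-1.3 -0.1 2.1 0 0.1 3.3 -1" --pt "-1.3 0 2.1 0 0.1 3.3 -1" --pt "-1.4 0.1 2.2 0 0.1 3.4 -1" --pt "-1.3 0.1 2.1 0 0.2 3.3 -1" --pt "0 0 0 0 0 0 -1"

```text
clock: 5.4
position: [0.5592, -0.3511, 0.2472]
ee_rot: [-0.002, 0.115, 0.993, 0.003]
contact_force: [0.4, 0.5, -0.5]
width: 0.0857
gripper_force: 0.0
```

```bash
python3 - <<'E'
from h import *
np.set_printoptions(precision=4,suppress=True)
K=cal('wrist');s=manip.get_state();im=optics.get_image('wrist');save(im,'w4')
print(s['clock'],s['position'],s['ee_rot'])
m=cv2.inRange(cv2.cvtColor(im,cv2.COLOR_RGB2HSV),(3,180,60),(18,255,255));n,l,st,ce=cv2.connectedComponentsWithStats(m)
for i in range(1,n):
    if st[i,4]>200: print(st[i],ce[i])
o=np.array([.5595,-.3525,0])
x=np.array([.973,-.23,0]);y=np.array([.23,.973,0])
print([proj(None,o+[0,0,.183]+a*.013*x+b*.013*y,K) for a in(-1,1) for b in(-1,1)])
plan([0.5595,-0.3525,0.135],down(np.radians(76.7)),5,-1)
E
```

```text
5.4 [ 0.5592 -0.3511  0.2472] [-0.0023  0.1152  0.9933  0.0026]
[ 253  195   37   56 1119] [270.9294 220.1671]
[  27  204  122   95 5259] [ 90.5628 244.3335]
[ 69 392  55  28 836] [ 97.6519 410.4462]
[array([252.3543, 216.2566]), array([289.7132, 216.285 ]), array([252.9481, 250.9908]), array([289.0661, 250.9981])]
[[-0.02, -0.02, 2.28, 0.03, -0.04, 0.02, -1], [-0.02, -0.01, 2.29, 0.03, -0.04, 0.02, -1], [-0.02, -0.02, 2.28, 0.03, -0.04, 0.02, -1], [-0.01, -0.01, 2.28, 0.03, -0.04, 0.02, -1], [-0.02, -0.01, 2.29, 0.03, -0.04, 0.02, -1]]
```

View pics/w4.png

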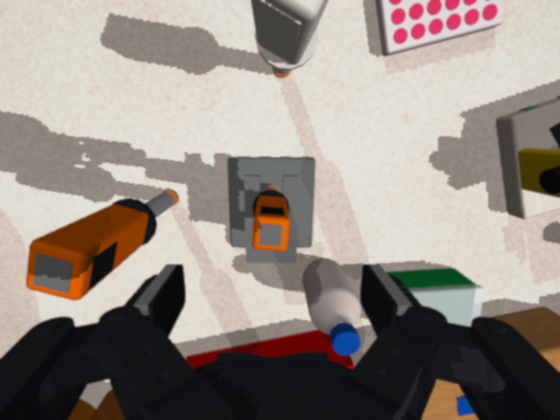

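The picture shows the handle top at (253–290, 216–251), exactly as predicted and aligned. I'll descend, close and lift.

Call:
servo_tool --pt "0 0 2.8 0 0 0 -1" --pt "0 0 2.8 0 0 0 -1" --pt "-0.1 -0.1 2.8 0.1 -0.2 0.1 -1" --pt "0 0 2.8 0 0 0 -1" --pt "0 0 0 0 0 0 -1"

```text
clock: 5.95
position: [0.5578, -0.3531, 0.1364]
ee_rot: [-0.001, 0.117, 0.993, 0.001]
contact_force: [-1.1, -0.4, -0.1]
width: 0.0856
gripper_force: 0.0
```

Call:
servo_tool --pt "0 0 0 0 0 0 1" --pt "0 0 0 0 0 0 1" --pt "0 0 0 0 0 0 1" --pt "0 0 0 0 0 0 1" --pt "0 0 0 0 0 0 1" --squeeze 40

```text
clock: 6.45
position: [0.5606, -0.3552, 0.1397]
ee_rot: [0.003, 0.117, 0.993, -0.001]
contact_force: [-0.8, 1.5, 5.8]
width: 0.0256
gripper_force: 44.8
```

Call:
servo_tool --pt "0 0 0 0 0 0 1" --pt "0 0 0 0 0 0 1" --pt "0 0 0 0 0 0 1" --pt "0 0 0 0 0 0 1" --pt "0 0 0 0 0 0 1"

```text
clock: 6.95
position: [0.5606, -0.3552, 0.1397]
ee_rot: [0.003, 0.117, 0.993, -0.001]
contact_force: [-1.5, 1.3, 5.5]
width: 0.0256
gripper_force: 44.9
```

```bash
python3 - <<'E'
from h import *
s=manip.get_state();print(s)
E
```

```text
{'clock': 6.95, 'qpos': array([-6.70123341e-01,  4.68024568e-01,  1.45666314e+00,  1.32964708e-03,
        1.21175279e+00, -2.00619283e+00]), 'qd': array([-0.0003124 , -0.00083872,  0.00033584,  0.00107489, -0.00033515,
        0.00102973]), 'effort': array([-6.07912838e-01, -4.73330069e+01, -2.15171295e+01, -2.13686018e-01,
       -4.47948240e-01, -5.12190512e-03]), 'position': array([ 0.56063721, -0.35516429,  0.13969825]), 'ee_rot': array([ 2.51955623e-03,  1.17324163e-01,  9.93090135e-01, -8.22289973e-04]), 'contact_force': array([-1.51849582,  1.31195322,  5.48401727]), 'moment': array([ 0.22260773,  0.1714099 , -0.01727516]), 'gripper_force': 44.88839328289032, 'width': 0.025586863490933184}
```

Gripped (25.6 mm wide, 45 N). Lift straight up.

Call:
servo_tool --pt "0 0 -1 0 0 0 1" --pt "0 0 -2 0 0 0 1" --pt "0 0 -3 0 0 0 1" --pt "0 0 -3.5 0 0 0 1" --pt "0 0 -3.5 0 0 0 1"

```text
clock: 7.45
position: [0.5592, -0.3547, 0.269]
ee_rot: [0.001, 0.117, 0.993, -0.0]
contact_force: [0.0, -0.3, -2.4]
width: 0.0256
gripper_force: 43.9
```

Call:
servo_tool --pt "0 0 -3 0 0 0 1" --pt "0 0 -2 0 0 0 1" --pt "0 0 0 0 0 0 1" --pt "0 0 0 0 0 0 1" --pt "0 0 0 0 0 0 1"

```text
clock: 7.95
position: [0.5588, -0.3543, 0.316]
ee_rot: [-0.0, 0.117, 0.993, 0.001]
contact_force: [-0.1, -0.1, -2.0]
width: 0.0257
gripper_force: 44.0
```

```bash
python3 - <<'E'
from h import *
np.set_printoptions(precision=4,suppress=True)
K=cal('wrist');s=manip.get_state();im=optics.get_image('wrist');save(im,'w5')
P=s['position'];Q=q2r(s['ee_rot']);print(s['clock'],P,s['ee_rot'],s['contact_force'],s['moment'],s['width'])
for l in('probe_grip','probe_tip'):
    for r in finder.tip_of(l,'wrist'):print(l,np.round(r['at'],1),round(r['p'],2))
for n,z in(('grip',-.0063),('tip',.1217),('top',-.0433),('collar',.0377)): print(n,proj(None,P+Q.apply([0,0,z]),K))
optics.get_image('side')
for l in('probe_grip','probe_tip'):
    for r in finder.tip_of(l,'side'):print(l,np.round(r['at'],1),round(r['p'],2))
for n,z in(('grip',-.0063),('tip',.1217)): print(n,proj('side',P+Q.apply([0,0,z])))
E
```

```text
7.95 [ 0.5588 -0.3543  0.316 ] [-0.0001  0.1174  0.9931  0.0006] [-0.1193 -0.106  -1.9629] [ 0.0102 -0.0093  0.0038] 0.025719994257422378
probe_grip [271.3 279.6] 0.96
probe_grip [285.2  36.9] 0.9
probe_grip [141.3 216.5] 0.57
probe_tip [282.   75.6] 0.49
probe_tip [270.4 211. ] 0.47
grip [273.5641 281.8203]
tip [273.0787 211.2639]
top [273.9137 332.6368]
collar [273.3241 246.9345]
probe_grip [272.8 278.5] 0.95
probe_grip [339.2 230.3] 0.82
probe_grip [358.2 329.6] 0.68
probe_tip [339.9 271.3] 0.57
probe_tip [276.5 325.5] 0.47
grip [342.1694 230.7073]
tip [338.3041 272.1786]
```

View pics/w5.png

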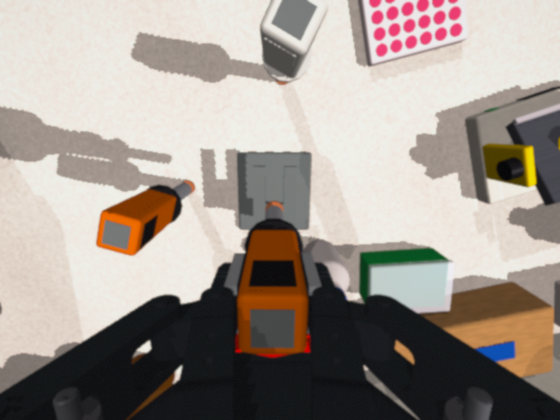

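The probe is held straight: handle top (272,328), tip (275,207), about 1.5 mm toward tool +x. Now carrying it to the blue plate's normal.

```bash
cat >> h.py <<'E'
OFF=np.array([.0015,0,.1217]); BQ=np.array([.6213,.2107,.089]); YAW=.093; TI=.40
def press(h,t=None):
    R=tilt(TI if t is None else t,YAW); n=-R.apply([0,0,1]); return BQ+n*h-R.apply(OFF),R
E
python3 - <<'E'
from h import *
p,R=press(.13);print(p)
st=plan(p,R,20,1); p,R=press(.045);print(p);plan(p,R,5,1,st)
E
```

```text
[0.52508259 0.20172589 0.32141518]
[[0.82, 2.67, -0.02, -0.19, -1.13, -0.93, 1], [0.77, 2.67, -0.03, -0.19, -1.13, -0.93, 1], [0.72, 2.69, -0.03, -0.19, -1.13, -0.93, 1], [0.69, 2.71, -0.04, -0.19, -1.13, -0.93, 1], [0.64, 2.71, -0.05, -0.19, -1.13, -0.93, 1]]
[[0.59, 2.72, -0.04, -0.19, -1.13, -0.93, 1], [0.55, 2.74, -0.05, -0.19, -1.13, -0.93, 1], [0.5, 2.74, -0.05, -0.19, -1.13, -0.93, 1], [0.46, 2.75, -0.05, -0.19, -1.13, -0.93, 1], [0.41, 2.75, -0.05, -0.19, -1.13, -0.93, 1]]
[[0.36, 2.77, -0.05, -0.19, -1.13, -0.93, 1], [0.32, 2.76, -0.04, -0.19, -1.13, -0.93, 1], [0.28, 2.78, -0.05, -0.19, -1.13, -0.93, 1], [0.22, 2.78, -0.03, -0.19, -1.13, -0.93, 1], [0.19, 2.78, -0.04, -0.19, -1.13, -0.93, 1]]
[[0.13, 2.78, -0.02, -0.19, -1.13, -0.93, 1], [0.09, 2.79, -0.02, -0.19, -1.13, -0.93, 1], [0.05, 2.78, -0.02, -0.19, -1.13, -0.93, 1], [0.0, 2.79, 0.0, -0.19, -1.13, -0.93, 1], [-0.05, 2.79, 0.01, -0.19, -1.13, -0.93, 1]]
[0.55804011 0.20479981 0.243125  ]
[[0.0, 0.0, 1.7, 0.01, 0.0, 0.01, 1], [0.0, 0.0, 1.7, 0.01, 0.0, 0.01, 1], [0.0, 0.0, 1.7, 0.01, 0.0, 0.01, 1], [0.0, 0.0, 1.7, 0.01, 0.0, 0.01, 1], [0.0, 0.0, 1.7, 0.01, 0.0, 0.01, 1]]
```

Call:
servo_tool --pt "0.8 2.7 0 -0.2 -1.1 -0.9 1" --pt "0.8 2.7 0 -0.2 -1.1 -0.9 1" --pt "0.7 2.7 0 -0.2 -1.1 -0.9 1" --pt "0.7 2.7 0 -0.2 -1.1 -0.9 1" --pt "0.6 2.7 -0.1 -0.2 -1.1 -0.9 1"

```text
clock: 8.75
position: [0.5511, -0.2141, 0.3183]
ee_rot: [0.05, 0.078, 0.996, 0.003]
contact_force: [1.5, 0.2, -2.2]
width: 0.0256
gripper_force: 44.0
```

Call:
servo_tool --pt "0.6 2.7 0 -0.2 -1.1 -0.9 1" --pt "0.6 2.7 0 -0.2 -1.1 -0.9 1" --pt "0.5 2.7 -0.1 -0.2 -1.1 -0.9 1" --pt "0.5 2.7 0 -0.2 -1.1 -0.9 1" --pt "0.4 2.8 -0.1 -0.2 -1.1 -0.9 1"

```text
clock: 9.25
position: [0.5418, -0.076, 0.319]
ee_rot: [0.099, 0.038, 0.994, 0.006]
contact_force: [0.3, -0.1, -2.6]
width: 0.0256
gripper_force: 43.9
```

Call:
servo_tool --pt "0.4 2.8 0 -0.2 -1.1 -0.9 1" --pt "0.3 2.8 0 -0.2 -1.1 -0.9 1" --pt "0.3 2.8 0 -0.2 -1.1 -0.9 1" --pt "0.2 2.8 0 -0.2 -1.1 -0.9 1" --pt "0.2 2.8 0 -0.2 -1.1 -0.9 1"

```text
clock: 9.75
position: [0.5344, 0.0646, 0.3185]
ee_rot: [0.147, -0.001, 0.989, 0.008]
contact_force: [0.8, -0.8, -2.3]
width: 0.0258
gripper_force: 43.9
```

Call:
servo_tool --pt "0.1 2.8 0 -0.2 -1.1 -0.9 1" --pt "0.1 2.8 0 -0.2 -1.1 -0.9 1" --pt "0 2.8 0 -0.2 -1.1 -0.9 1" --pt "0 2.8 0 -0.2 -1.1 -0.9 1" --pt "0 2.8 0 -0.2 -1.1 -0.9 1"

```text
clock: 10.25
position: [0.5272, 0.2044, 0.3196]
ee_rot: [0.194, -0.041, 0.98, 0.011]
contact_force: [0.2, 0.0, -1.4]
width: 0.026
gripper_force: 44.0
```

```bash
python3 - <<'E'
from h import *
s=manip.get_state();print(s['position'],s['ee_rot'],s['qpos'])
p,R=press(.045);plan(p,R,5,1)
E
```

```text
[0.52723837 0.20437702 0.31963816] [ 0.19418663 -0.04106615  0.98003905  0.01133971] [ 0.29312196  0.03379236  1.67311312 -0.08438247  1.05125459 -1.33373887]
[[0.02, -0.05, 1.65, 0.03, -0.1, -0.11, 1], [0.01, -0.06, 1.65, 0.03, -0.1, -0.11, 1], [0.03, -0.05, 1.65, 0.03, -0.1, -0.11, 1], [0.02, -0.05, 1.64, 0.03, -0.1, -0.11, 1], [0.03, -0.05, 1.65, 0.03, -0.1, -0.11, 1]]
```

Call:
servo_tool --pt "0 -0.1 2.0 0.1 -0.2 -0.2 1" --pt "0 0 2.1 0 -0.1 -0.1 1" --pt "0.1 -0.1 2.1 0.1 -0.2 -0.2 1" --pt "0 -0.1 2.0 0 -0.1 0 1" --pt "0 0 0 0 0 0 1"

```text
clock: 10.75
position: [0.5569, 0.2027, 0.2401]
ee_rot: [0.196, -0.045, 0.98, 0.008]
contact_force: [-0.9, 0.3, -2.7]
width: 0.0256
gripper_force: 43.8
```

```bash
python3 - <<'E'
from h import *
np.set_printoptions(precision=4,suppress=True)
K=cal('wrist');s=manip.get_state();im=optics.get_image('wrist');save(im,'w6');np.savez('w6.npz',T=K[3])
P=s['position'];Q=q2r(s['ee_rot']);print(s['clock'],P,s['contact_force'],s['qd'])
sd=optics.get_image('side');save(sd,'s6')
R=tilt(TI,YAW);A=np.c_[-R.apply([1,0,0]),R.apply([0,1,0]),-R.apply([0,0,1])]
for m in([.055,-.058,0],[.055,.058,0],[-.055,-.058,.006],[-.055,.058,.006],[0,0,0]): print(m,proj(None,BQ+A@m,K))
tip=P+Q.apply(OFF);print('tip',tip,A.T@(tip-BQ),proj(None,tip,K))
x=im[130:330,160:400];y=sd[100:200,230:330]
o=np.zeros((500,800,3),np.uint8);o[:,:450]=cv2.resize(x,(450,375)).shape and cv2.copyMakeBorder(cv2.resize(x,(450,375),interpolation=cv2.INTER_CUBIC),0,125,0,0,0);o[:350,450:]=cv2.resize(y,(350,350),interpolation=cv2.INTER_CUBIC)
save(o,'c6')
E
```

```text
10.75 [0.5569 0.2027 0.2401] [-0.8611  0.2907 -2.6958] [ 0.003  -0.0336 -0.0425  0.0014  0.0268  0.001 ]
[0.055, -0.058, 0] [221.8266 251.9616]
[0.055, 0.058, 0] [328.8268 251.9983]
[-0.055, -0.058, 0.006] [215.4171 148.4268]
[-0.055, 0.058, 0.006] [335.7964 148.3675]
[0, 0, 0] [275.4111 202.5613]
tip [0.6022 0.2066 0.1271] [-0.003  -0.0023  0.0427] [273.1839 210.2592]
```

View pics/c6.png

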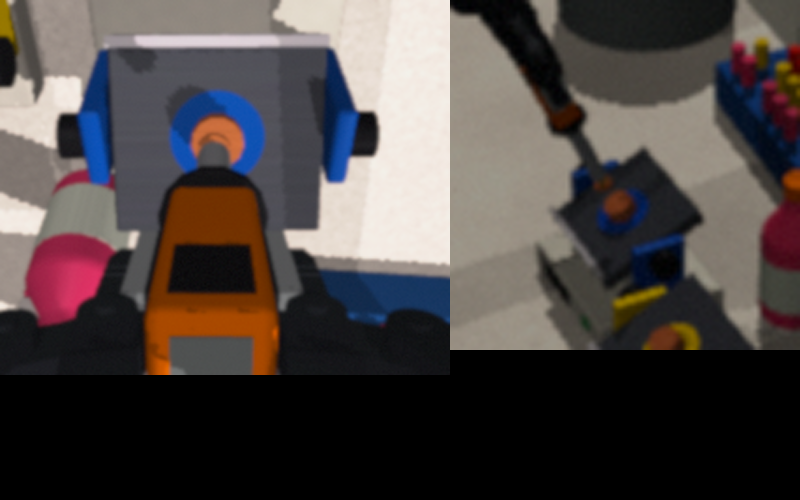

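The tip is over the pad (crop 215,150) and the ring centre is at full-picture (276,202.5), as predicted. I'll refit with this third view.

```bash
python3 - <<'E'
import fit
from fit import *
Ks.append((f,cx,cy,np.load('w6.npz')['T']))
O.append(np.array([[222.9,251.6],[330.7,251.6],[216.5,150.3],[336,150.3],[276,202.5]]))
s=least_squares(res,[.61,.19,.1,0,.5],loss='soft_l1'); print(s.x,np.sqrt(np.diag(np.linalg.inv(s.jac.T@s.jac)))); print(res(s.x).reshape(3,5,2))
def r2(q): return res(np.r_[q[:4],T])
for T in(.36,.40,.44,.48): 
    s=least_squares(r2,[.61,.19,.1,0],loss='soft_l1');print(T,s.x,s.cost)
E
```

```text
[0.6219 0.2115 0.0885 0.0951 0.3811] [0.0008 0.0004 0.0012 0.0059 0.0237]
[[[-0.6202  0.9402]
  [ 0.1843  1.1554]
  [ 0.0466  0.2254]
  [ 0.4671 -0.1418]
  [ 0.6254  0.3852]]

 [[ 0.7069 -0.4382]
  [-0.391  -0.166 ]
  [-0.0037  0.6192]
  [-0.5457 -0.628 ]
  [ 0.7044  0.1167]]

 [[ 0.0024  0.1407]
  [-1.3931  0.0201]
  [-0.4458 -1.1829]
  [ 0.5011 -1.4737]
  [ 0.1202  0.2766]]]
0.36 [0.6217 0.2115 0.0889 0.0951] 5.298822582603913
0.4 [0.6219 0.2115 0.0882 0.0954] 5.213490893498102
0.44 [0.622  0.2115 0.0876 0.0964] 7.5098170718089685
0.48 [0.622  0.2115 0.0872 0.097 ] 11.342025396511346
```

```bash
sed -i 's/^OFF=.*/OFF=np.array([.0015,0,.1217]); BQ=np.array([.622,.2112,.0882]); YAW=.095; TI=.41/' h.py
cat >> h.py <<'E'
def stat():
    s=manip.get_state();P=s['position'];Q=q2r(s['ee_rot']);R=tilt(TI,YAW);A=np.c_[-R.apply([1,0,0]),R.apply([0,1,0]),-R.apply([0,0,1])]
    F=s['contact_force'];print(s['clock'],'tip plate mm',np.round(A.T@(P+Q.apply(OFF)-BQ)*1000,2),'ang deg',np.round(np.degrees((R.inv()*Q).as_rotvec()),2),'F plate',np.round(A.T@F,2),'w',round(s['width'],4))
E
python3 - <<'E'
from h import *
stat();p,R=press(.024);plan(p,R,4,1)
E
```

```text
10.85 tip plate mm [ 0.66 -2.19 46.35] ang deg [0.11 0.52 0.21] F plate [-0.73  0.15 -1.53] w 0.0258
[[0.04, 0.05, 0.56, -0.03, -0.13, -0.05, 1], [0.04, 0.05, 0.56, -0.03, -0.13, -0.05, 1], [0.04, 0.05, 0.56, -0.03, -0.13, -0.05, 1], [0.04, 0.05, 0.55, -0.03, -0.13, -0.05, 1]]
```

Call:
servo_tool --pt "0.1 0.1 1.1 -0.1 -0.3 -0.1 1" --pt "0.1 0.1 1.1 0 -0.2 -0.1 1" --pt "0 0 0 0 0 0 1" --pt "0 0 0 0 0 0 1" --pt "0 0 0 0 0 0 1"

```text
clock: 11.35
position: [0.5657, 0.206, 0.2235]
ee_rot: [0.204, -0.047, 0.978, 0.01]
contact_force: [0.2, -0.3, -2.1]
width: 0.0254
gripper_force: 43.8
```

```bash
python3 - <<'E'
from h import *
stat();p,R=press(.020);plan(p,R,1,1)
E
```

```text
11.35 tip plate mm [ 0.81  0.23 24.92] ang deg [-0.01 -0.11 -0.  ] F plate [-0.69 -0.35 -2.02] w 0.0254
[[0.06, -0.02, 0.49, 0.01, 0.11, 0.0, 1]]
```

Well aligned. Now feeling down in small slow steps (2 mm over each call).

Call:
servo_tool --pt "0 0 0.1 0 0 0 1" --pt "0.1 0 0.1 0 0.1 0 1" --pt "0 0 0.1 0 0 0 1" --pt "0 0 0.1 0 0 0 1" --pt "0 0 0.1 0 0 0 1"

```text
clock: 11.85
position: [0.5665, 0.206, 0.2176]
ee_rot: [0.203, -0.047, 0.978, 0.01]
contact_force: [-0.5, 0.6, -2.4]
width: 0.0255
gripper_force: 43.8
```

Call:
servo_tool --pt "0 0 0.1 0 0 0 1" --pt "0 0 0.1 0 0 0 1" --pt "0 0 0 0 0 0 1" --pt "0 0 0 0 0 0 1" --pt "0 0 0 0 0 0 1"

```text
clock: 12.35
position: [0.5672, 0.2061, 0.216]
ee_rot: [0.203, -0.046, 0.978, 0.01]
contact_force: [-1.6, 0.4, -0.3]
width: 0.0257
gripper_force: 44.2
```

```bash
python3 - <<'E'
from h import *
stat()
E
```

```text
12.35 tip plate mm [-1.11  0.09 17.47] ang deg [-0.    0.05 -0.  ] F plate [-1.51  0.53  0.31] w 0.0257
```

Call:
servo_tool --pt "0 0 0.1 0 0 0 1" --pt "0 0 0.1 0 0 0 1" --pt "0 0 0 0 0 0 1" --pt "0 0 0 0 0 0 1" --pt "0 0 0 0 0 0 1"

```text
clock: 12.85
position: [0.5681, 0.2062, 0.2141]
ee_rot: [0.203, -0.046, 0.978, 0.01]
contact_force: [-2.1, 0.7, 2.1]
width: 0.0254
gripper_force: 44.3
```

```bash
python3 - <<'E'
from h import *
stat()
E
```

```text
12.85 tip plate mm [-1.06  0.12 15.39] ang deg [-0.    0.05  0.  ] F plate [-1.04  0.92  2.74] w 0.0254
```

Contact. I'll average a few readings before the last adjustment, and look.

```bash
python3 - <<'E'
from h import *
for i in range(6):
    im=optics.get_image('wrist' if i<1 else 'side'); stat()
    if i==0: w=im
o=np.hstack([cv2.resize(w[130:330,160:400],(420,350),interpolation=cv2.INTER_CUBIC),cv2.resize(im[100:200,230:330],(350,350),interpolation=cv2.INTER_CUBIC)]);save(o,'c7')
E
```

```text
12.9 tip plate mm [-1.1   0.1  15.37] ang deg [-0.    0.05  0.  ] F plate [-0.96  0.55  1.94] w 0.0256
12.95 tip plate mm [-1.08  0.12 15.38] ang deg [-0.    0.05 -0.  ] F plate [-0.92 -0.36  2.85] w 0.0253
13.0 tip plate mm [-1.08  0.14 15.37] ang deg [-0.    0.05 -0.  ] F plate [-2.06  0.66  2.48] w 0.0257
13.05 tip plate mm [-1.1   0.12 15.36] ang deg [-0.    0.05  0.  ] F plate [-1.49 -0.58  1.32] w 0.0253
13.1 tip plate mm [-1.1   0.12 15.35] ang deg [-0.    0.05 -0.  ] F plate [-0.62  0.1   2.32] w 0.0256
13.15 tip plate mm [-1.09  0.12 15.35] ang deg [-0.    0.05 -0.  ] F plate [-1.13 -0.02  1.92] w 0.0256
```

View pics/c7.png

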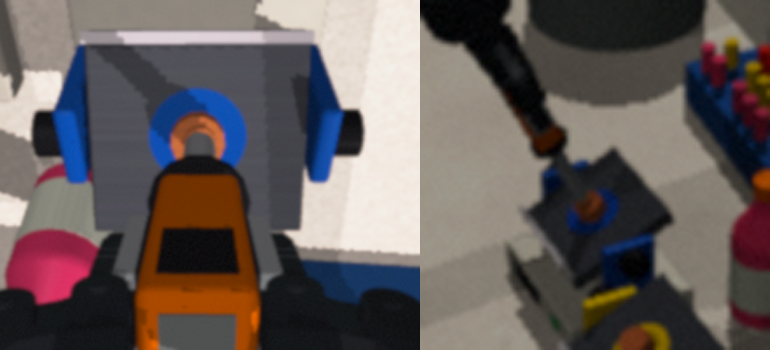

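Picture: the tip disc is concentric on the pad (198,130). Mean push is about 3.9 N, nearly half-way. I'll add 0.4 mm and hold 3 s.

Call:
servo_tool --pt "0 0 0.04 0 0 0 1" --pt "0 0 0 0 0 0 1" --pt "0 0 0 0 0 0 1" --pt "0 0 0 0 0 0 1" --pt "0 0 0 0 0 0 1"

```text
clock: 13.65
position: [0.5682, 0.2062, 0.2137]
ee_rot: [0.203, -0.046, 0.978, 0.01]
contact_force: [-2.2, 0.7, 1.4]
width: 0.0254
gripper_force: 44.3
```

Call:
servo_tool --pt "0 0 0 0 0 0 1" --pt "0 0 0 0 0 0 1" --pt "0 0 0 0 0 0 1" --pt "0 0 0 0 0 0 1" --pt "0 0 0 0 0 0 1"

```text
clock: 14.15
position: [0.5682, 0.2062, 0.2137]
ee_rot: [0.203, -0.047, 0.978, 0.01]
contact_force: [-1.6, -0.0, 1.8]
width: 0.0255
gripper_force: 44.3
```

Call:
servo_tool --pt "0 0 0 0 0 0 1" --pt "0 0 0 0 0 0 1" --pt "0 0 0 0 0 0 1" --pt "0 0 0 0 0 0 1" --pt "0 0 0 0 0 0 1"

```text
clock: 14.65
position: [0.5682, 0.2062, 0.2137]
ee_rot: [0.203, -0.047, 0.978, 0.01]
contact_force: [-2.4, 1.1, 2.1]
width: 0.0256
gripper_force: 44.4
```

Call:
servo_tool --pt "0 0 0 0 0 0 1" --pt "0 0 0 0 0 0 1" --pt "0 0 0 0 0 0 1" --pt "0 0 0 0 0 0 1" --pt "0 0 0 0 0 0 1"

```text
clock: 15.15
position: [0.5682, 0.2062, 0.2137]
ee_rot: [0.203, -0.047, 0.978, 0.01]
contact_force: [-1.5, 0.1, 0.8]
width: 0.0255
gripper_force: 44.4
```

Call:
servo_tool --pt "0 0 0 0 0 0 1" --pt "0 0 0 0 0 0 1" --pt "0 0 0 0 0 0 1" --pt "0 0 0 0 0 0 1" --pt "0 0 0 0 0 0 1"

```text
clock: 15.65
position: [0.5682, 0.2062, 0.2137]
ee_rot: [0.203, -0.046, 0.978, 0.01]
contact_force: [-1.9, 0.4, 2.1]
width: 0.0258
gripper_force: 44.4
```

Call:
servo_tool --pt "0 0 0 0 0 0 1" --pt "0 0 0 0 0 0 1" --pt "0 0 0 0 0 0 1" --pt "0 0 0 0 0 0 1" --pt "0 0 0 0 0 0 1"

```text
clock: 16.15
position: [0.5682, 0.2062, 0.2137]
ee_rot: [0.203, -0.046, 0.978, 0.01]
contact_force: [-2.2, -1.0, 2.0]
width: 0.0255
gripper_force: 44.4
```

```bash
python3 - <<'E'
from h import *
for i in range(5):
    optics.get_image('side'); stat()
print('up'); p,R=press(.13);plan(p,R,5,1)
E
```

```text
16.2 tip plate mm [-1.11  0.1  14.91] ang deg [ 0.    0.05 -0.  ] F plate [-0.93  0.03  3.25] w 0.0258
16.25 tip plate mm [-1.12  0.12 14.93] ang deg [-0.    0.05 -0.  ] F plate [-1.3   0.43  3.3 ] w 0.0255
16.3 tip plate mm [-1.11  0.08 14.93] ang deg [0.   0.05 0.  ] F plate [-0.76  0.86  2.68] w 0.0255
16.35 tip plate mm [-1.13  0.09 14.92] ang deg [ 0.    0.05 -0.  ] F plate [-0.47  0.83  2.45] w 0.0257
16.4 tip plate mm [-1.12  0.1  14.93] ang deg [ 0.    0.05 -0.  ] F plate [-1.32 -0.56  2.94] w 0.0254
up
[[-0.02, 0.0, -2.3, 0.0, -0.01, 0.0, 1], [-0.02, 0.0, -2.3, 0.0, -0.01, 0.0, 1], [-0.02, -0.01, -2.3, 0.0, -0.01, 0.0, 1], [-0.02, 0.0, -2.31, 0.0, -0.01, 0.0, 1], [-0.01, 0.0, -2.3, 0.0, -0.01, 0.0, 1]]
```

Held steadily at about 4.3 N for 3 s, half-way in. I'll retract along the normal and carry it back.

Call:
servo_tool --pt "0 0 -1.5 0 0 0 1" --pt "0 0 -2.5 0 0 0 1" --pt "0 0 -2.5 0 0 0 1" --pt "0 0 -2.5 0 0 0 1" --pt "0 0 -2.5 0 0 0 1"

```text
clock: 16.9
position: [0.5221, 0.2015, 0.3192]
ee_rot: [0.202, -0.046, 0.978, 0.009]
contact_force: [-0.7, 0.4, -2.3]
width: 0.0255
gripper_force: 43.9
```

```bash
python3 - <<'E'
from h import *
stat();plan([.561,-.3528,.32],down(np.radians(76.7)),20,1)
E
```

```text
16.9 tip plate mm [ -1.77  -0.24 130.14] ang deg [ 0.03  0.13 -0.01] F plate [-1.51  0.43 -1.82] w 0.0255
[[0.06, -2.78, -0.03, 0.19, 1.16, 0.92, 1], [0.02, -2.78, -0.02, 0.19, 1.16, 0.92, 1], [-0.03, -2.77, -0.01, 0.19, 1.16, 0.92, 1], [-0.07, -2.78, 0.0, 0.19, 1.16, 0.92, 1], [-0.11, -2.78, 0.0, 0.19, 1.16, 0.92, 1]]
[[-0.16, -2.77, 0.01, 0.19, 1.16, 0.92, 1], [-0.21, -2.77, 0.02, 0.19, 1.16, 0.92, 1], [-0.25, -2.77, 0.02, 0.19, 1.16, 0.92, 1], [-0.29, -2.76, 0.03, 0.19, 1.16, 0.92, 1], [-0.34, -2.76, 0.03, 0.19, 1.16, 0.92, 1]]
[[-0.39, -2.75, 0.03, 0.19, 1.16, 0.92, 1], [-0.42, -2.75, 0.03, 0.19, 1.16, 0.92, 1], [-0.48, -2.73, 0.03, 0.19, 1.16, 0.92, 1], [-0.52, -2.73, 0.03, 0.19, 1.16, 0.92, 1], [-0.56, -2.72, 0.03, 0.19, 1.16, 0.92, 1]]
[[-0.6, -2.72, 0.02, 0.19, 1.16, 0.92, 1], [-0.66, -2.7, 0.02, 0.19, 1.16, 0.92, 1], [-0.69, -2.69, 0.02, 0.19, 1.16, 0.92, 1], [-0.74, -2.67, 0.01, 0.19, 1.16, 0.92, 1], [-0.78, -2.67, 0.0, 0.19, 1.16, 0.92, 1]]
```

Call:
servo_tool --pt "0.1 -2.8 0 0.2 1.2 0.9 1" --pt "0 -2.8 0 0.2 1.2 0.9 1" --pt "0 -2.8 0 0.2 1.2 0.9 1" --pt "-0.1 -2.8 0 0.2 1.2 0.9 1" --pt "-0.1 -2.8 0 0.2 1.2 0.9 1"

```text
clock: 17.4
position: [0.5324, 0.0608, 0.3181]
ee_rot: [0.151, -0.006, 0.989, 0.006]
contact_force: [0.4, -0.4, -1.7]
width: 0.0255
gripper_force: 43.9
```

Call:
servo_tool --pt "-0.2 -2.8 0 0.2 1.2 0.9 1" --pt "-0.2 -2.8 0 0.2 1.1 0.9 1" --pt "-0.2 -2.8 0 0.2 1.2 0.9 1" --pt "-0.3 -2.8 0 0.2 1.1 0.9 1" --pt "-0.3 -2.8 0 0.2 1.2 0.9 1"

```text
clock: 17.9
position: [0.5417, -0.0797, 0.3193]
ee_rot: [0.1, 0.034, 0.994, 0.003]
contact_force: [-0.3, 0.3, -1.6]
width: 0.0258
gripper_force: 43.9
```

Call:
servo_tool --pt "-0.4 -2.8 0 0.2 1.1 0.9 1" --pt "-0.4 -2.8 0 0.2 1.2 0.9 1" --pt "-0.5 -2.7 0 0.2 1.1 0.9 1" --pt "-0.5 -2.7 0 0.2 1.2 0.9 1" --pt "-0.6 -2.7 0 0.2 1.1 0.9 1"

```text
clock: 18.4
position: [0.5521, -0.2185, 0.3212]
ee_rot: [0.05, 0.073, 0.996, 0.0]
contact_force: [-0.2, -0.0, -1.5]
width: 0.0257
gripper_force: 43.9
```

Call:
servo_tool --pt "-0.6 -2.7 0 0.2 1.2 0.9 1" --pt "-0.7 -2.7 0 0.2 1.1 0.9 1" --pt "-0.7 -2.7 0 0.2 1.2 0.9 1" --pt "-0.7 -2.7 0 0.2 1.1 0.9 1" --pt "-0.8 -2.7 0 0.2 1.2 0.9 1"

```text
clock: 18.9
position: [0.5628, -0.3576, 0.3226]
ee_rot: [-0.001, 0.113, 0.994, -0.003]
contact_force: [0.4, -0.4, -1.6]
width: 0.0252
gripper_force: 43.9
```

```bash
python3 - <<'E'
from h import *
print(manip.get_state()['position']);plan([.561,-.3528,.262],down(np.radians(76.7)),3,1)
E
```

```text
[ 0.56276485 -0.35756871  0.3226486 ]
[[0.09, 0.15, 2.02, -0.11, -0.03, 0.13, 1], [0.09, 0.15, 2.02, -0.11, -0.03, 0.13, 1], [0.09, 0.15, 2.02, -0.11, -0.03, 0.13, 1]]
```

Before insertion I'll refine the stand's lateral position numerically from the saved aligned pictures, while settling lower.

Call:
servo_tool --pt "0.1 0.1 1.5 -0.1 0 0.1 1" --pt "0.1 0.1 1.5 -0.1 0 0.1 1" --pt "0.1 0.1 1.5 -0.1 0 0.1 1" --pt "0 0 0 0 0 0 1" --pt "0 0 0 0 0 0 1"

```text
clock: 19.4
position: [0.5605, -0.3528, 0.2781]
ee_rot: [-0.0, 0.115, 0.993, 0.0]
contact_force: [0.9, -0.0, -1.9]
width: 0.0256
gripper_force: 43.8
```

```bash
python3 - <<'E'
from h import *
np.set_printoptions(precision=4,suppress=True,linewidth=200)
K=cal('wrist');s=manip.get_state();P=s['position'];Q=q2r(s['ee_rot']);im=optics.get_image('wrist');save(im,'w8')
print(s['clock'],P,s['ee_rot'],s['qd'].max())
u=np.array([.973,-.23,0]);v=np.array([.23,.973,0]);o=np.array([.5595,-.3525,0])
print('tcp rel stand mm',(P-o)@u*1e3,(P-o)@v*1e3)
g=cv2.GaussianBlur(cv2.cvtColor(im,cv2.COLOR_RGB2GRAY),(1,5),0).astype(int)
for n,a,z in(('base near edge',-.04,.012),('base',-.035,.012),('forktip',-.03,.102),('fork',-.022,.102),('fork',-.016,.102)):
    pts={b:proj(None,o+a*u+b*.001*v+[0,0,z],K) for b in(-55,-26,-11,0,11,26,55)}
    r=int(round(pts[0][1])); print(n,'row',r,{b:round(p[0],1) for b,p in pts.items()})
    c0,c1=(int(pts[-55][0])-6,int(pts[55][0])+7) if z<.05 else (int(pts[-26][0])-6,int(pts[26][0])+7)
    print(c0,g[r,c0:c1])
tip=P+Q.apply(OFF);print('tip px',proj(None,tip,K))
E
```

```text
19.4 [ 0.5605 -0.3528  0.2781] [-0.0005  0.1147  0.9934  0.0001] 0.004160061692506533
tcp rel stand mm 0.9891281394189726 -0.05449317379558404
base near edge row 153 {-55: np.float64(231.5), -26: np.float64(253.4), -11: np.float64(264.7), 0: np.float64(273.0), 11: np.float64(281.3), 26: np.float64(292.7), 55: np.float64(314.6)}
225 [157 157 158 157 157 156 155 148 135 125 130 147 156 157 156 155 157 159 156 145 137 137 137 135 135 134 136 137 140 148 160 165 164 163 164 165 165 164 159 148 142 140 140 139 140 140 142 149 161
 165 167 166 167 167 167 168 167 166 165 160 148 140 138 138 138 140 147 158 164 167 168 168 167 166 167 167 169 168 166 156 136 124 129 144 154 163 176 193 209 221 225 226 225 222 223 226]
base row 157 {-55: np.float64(231.6), -26: np.float64(253.4), -11: np.float64(264.7), 0: np.float64(273.0), 11: np.float64(281.3), 26: np.float64(292.6), 55: np.float64(314.4)}
225 [156 157 158 157 156 153 141 116  87  75  75  76  76  75  75  77  85 102 115 121 122 121 121 122 121 122 121 121 122 121 122 122 122 122 122 122 122 123 123 122 122 122 122 122 122 122 122 122 122
 
[... 818 characters left out ...]
121 123 123 123 123 122 122 122 122 122 122 122 122 122 122 122 122 122 119 118 121 123 124 124 124 123 123 125 123 125 124 125 124 125 125 125 125 123 120 116 119 122 123 123 123 122 123
 123 123 123 122 123 124 124 125 125 125 124 122 119]
fork row 182 {-55: np.float64(220.9), -26: np.float64(248.4), -11: np.float64(262.6), 0: np.float64(273.1), 11: np.float64(283.5), 26: np.float64(297.7), 55: np.float64(325.2)}
242 [107 118 121 122 122 122 122 122 122 122 122 121 122 122 122 122 122 122 122 121 120 118 121 123 123 124 123 123 124 124 124 124 124 124 124 124 125 125 125 124 120 116 119 122 123 123 122 123 123
 123 122 123 123 122 123 124 124 125 125 125 125 125]
tip px [273.0702 209.6327]
```

The stand matches the prediction within 0.4 mm. Checking where the probe's tip and shaft sit in the same picture.

```bash
python3 - <<'E'
from h import *
im=cv2.imread('pics/w8.png');h=cv2.cvtColor(im,cv2.COLOR_BGR2HSV)
m=cv2.inRange(h,(3,90,50),(20,255,255))
for r in range(194,222): 
    c=np.flatnonzero(m[r,250:300]); 
    if len(c): print(r,250+c[0],250+c[-1],len(c))
n=cv2.inRange(h,(3,170,40),(20,255,255))
for r in(240,260,280,330): 
    c=np.flatnonzero(n[r,200:350]); print('h',r,200+c[0],200+c[-1])
g=cv2.cvtColor(im,cv2.COLOR_BGR2GRAY)
for r in(212,216,220): print(r,g[r,258:292])
s=manip.get_state();P=s['position'];Q=q2r(s['ee_rot'])
for z in(-.0433,.0307,.0377,.1217):print(proj('wrist',P+Q.apply([0,0,z])))
E
```

```text
202 270 277 8
203 269 278 10
204 268 280 13
205 267 280 14
206 266 281 16
207 265 281 8
208 265 282 7
209 265 282 5
210 281 282 2
h 240 249 296
h 260 245 300
h 280 241 304
h 330 239 306
212 [121 122 122 122 119 114 103  90  81  83  84  87  89  88  88  86  88  90
  91  94  98 100 104 113 119 121 121 123 122 122 123 122 122 122]
216 [121 122 121 123 121 117 103  89  82  83  85  88  88  88  87  88  88  89
  91  93  96  99 102 108 114 119 123 122 123 123 123 123 122 123]
220 [119 116 111 107  97  80  56  38  28  23  21  21  20  22  23  23  23  23
  23  25  25  27  36  51  71  90 102 108 114 118 121 122 122 122]
[273.89642389 332.64372461]
[273.34357842 251.39586583]
[273.31338236 246.95816048]
[273.07064286 211.28442107]
```

Everything is centred within about 0.5 mm, so I'm lowering straight down into the slot.

Call:
servo_tool --pt "0 0 2 0 0 0 1" --pt "0 0 2 0 0 0 1" --pt "0 0 2 0 0 0 1" --pt "0 0 0 0 0 0 1" --pt "0 0 0 0 0 0 1"

```text
clock: 19.95
position: [0.5609, -0.3528, 0.2196]
ee_rot: [0.0, 0.115, 0.993, -0.0]
contact_force: [0.4, 0.1, -1.4]
width: 0.0254
gripper_force: 43.8
```

```bash
python3 - <<'E'
from h import *
s=manip.get_state();P=s['position'];o=np.array([.5595,-.3525,0]);print(P,[(P-o)@np.array([.973,-.23,0])*1e3,(P-o)@np.array([.23,.973,0])*1e3],s['contact_force'],s['moment'],s['ee_rot'])
E
```

```text
[ 0.56085454 -0.35278503  0.21961023] [np.float64(1.3835206955773822), np.float64(0.03420621438397977)] [ 0.44677636  0.11439317 -1.3831057 ] [-0.02820944 -0.01645877 -0.03819135] [ 4.62070416e-04  1.14564170e-01  9.93415683e-01 -3.44525695e-04]
```

Tip is through the fork (at 98 mm) without touching. Lowering the remaining 8 cm.

Call:
servo_tool --pt "0 0 1.6 0 0 0 1" --pt "0 0 2 0 0 0 1" --pt "0 0 2 0 0 0 1" --pt "0 0 1.5 0 0 0 1" --pt "0 0 0.5 0 0 0 1"

```text
clock: 20.45
position: [0.5606, -0.3526, 0.1428]
ee_rot: [0.0, 0.115, 0.993, -0.0]
contact_force: [0.0, 0.4, -1.7]
width: 0.0256
gripper_force: 43.9
```

Call:
servo_tool --pt "0 0 0.1 0 0 0 1" --pt "0 0 0.1 0 0 0 1" --pt "0 0 0 0 0 0 1" --pt "0 0 0 0 0 0 1" --pt "0 0 0 0 0 0 1"

```text
clock: 20.95
position: [0.5606, -0.3526, 0.1412]
ee_rot: [0.0, 0.115, 0.993, -0.0]
contact_force: [0.2, -0.5, -1.9]
width: 0.0253
gripper_force: 43.9
```

Call:
servo_tool --pt "0 0 0.1 0 0 0 1" --pt "0 0 0.05 0 0 0 1" --pt "0 0 0 0 0 0 1" --pt "0 0 0 0 0 0 1" --pt "0 0 0 0 0 0 1"

```text
clock: 21.45
position: [0.5605, -0.3526, 0.1397]
ee_rot: [0.0, 0.115, 0.993, -0.0]
contact_force: [-0.5, 0.5, 3.2]
width: 0.0257
gripper_force: 44.4
```

Call:
servo_tool --pt "0 0 0.05 0 0 0 1" --pt "0 0 0 0 0 0 1" --pt "0 0 0 0 0 0 1" --pt "0 0 0 0 0 0 1" --pt "0 0 0 0 0 0 1"

```text
clock: 21.95
position: [0.5605, -0.3525, 0.1397]
ee_rot: [0.0, 0.115, 0.993, -0.0]
contact_force: [-1.6, 0.3, 5.6]
width: 0.0256
gripper_force: 45.0
```

Resting on the fork. Open, then withdraw straight up.

Call:
servo_tool --pt "0 0 0 0 0 0 0.3" --pt "0 0 0 0 0 0 0" --pt "0 0 0 0 0 0 -0.5" --pt "0 0 0 0 0 0 -1" --pt "0 0 0 0 0 0 -1"

```text
clock: 22.45
position: [0.5603, -0.3524, 0.1383]
ee_rot: [-0.0, 0.115, 0.993, 0.0]
contact_force: [0.2, 0.7, -0.1]
width: 0.0835
gripper_force: 0.0
```

Call:
servo_tool --pt "0 0 0 0 0 0 -1" --pt "0 0 0 0 0 0 -1" --pt "0 0 0 0 0 0 -1" --pt "0 0 0 0 0 0 -1" --pt "0 0 0 0 0 0 -1"

```text
clock: 22.95
position: [0.5603, -0.3524, 0.1387]
ee_rot: [-0.0, 0.115, 0.993, 0.0]
contact_force: [1.3, -0.3, 0.2]
width: 0.0853
gripper_force: 0.0
```

Call:
servo_tool --pt "0 0 -1 0 0 0 -1" --pt "0 0 -2 0 0 0 -1" --pt "0 0 -3 0 0 0 -1" --pt "0 0 -4 0 0 0 -1" --pt "0 0 -4 0 0 0 -1"

```text
clock: 23.45
position: [0.5601, -0.3523, 0.2805]
ee_rot: [-0.0, 0.115, 0.993, 0.0]
contact_force: [0.2, -0.5, 1.2]
width: 0.0852
gripper_force: 0.0
```

Call:
servo_tool --pt "0 0 -3 0 0 0 -1" --pt "0 0 -2 0 0 0 -1" --pt "0 0 0 0 0 0 -1" --pt "0 0 0 0 0 0 -1" --pt "0 0 0 0 0 0 -1"

```text
clock: 23.95
position: [0.5598, -0.352, 0.3269]
ee_rot: [-0.001, 0.115, 0.993, 0.001]
contact_force: [-0.3, 0.9, 0.1]
width: 0.0851
gripper_force: 0.0
```

```bash
python3 - <<'E'
from h import *
np.set_printoptions(precision=4,suppress=True)
K=cal('wrist');s=manip.get_state();im=optics.get_image('wrist');save(im,'w9')
print(s['clock'],s['position'],s['contact_force'],s['width'])
for r in finder.tip_of('probe_grip','wrist'):print(np.round(r['at'],1),round(r['p'],2),atz(None,r['at'],.146,K))
o=np.array([.5595,-.3525,0]);x=np.array([.973,-.23,0]);y=np.array([.23,.973,0])
print('pred top face',[np.round(proj(None,o+[0,0,.183]+a*.013*x+b*.013*y,K),1) for a in(-1,1) for b in(-1,1)],'grip',proj(None,o+[0,0,.146],K))
m=cv2.inRange(cv2.cvtColor(im,cv2.COLOR_RGB2HSV),(3,180,60),(18,255,255));n,l,st,ce=cv2.connectedComponentsWithStats(m)
for i in range(1,n):
    if st[i,4]>200: print(st[i],ce[i])
optics.get_image('side')
for l in('probe_grip','probe_tip'):
    for r in finder.tip_of(l,'side'):print(l,np.round(r['at'],1),round(r['p'],2))
print(proj('side',o+[0,0,.146]),proj('side',o+[0,0,.018]))
E
```

```text
23.95 [ 0.5598 -0.352   0.3269] [-0.3462  0.9498  0.0728] 0.08505080663629362
[272.  197.4] 0.88 [ 0.5596 -0.3528  0.146 ]
[142.9 213.4] 0.81 [ 0.5448 -0.4954  0.146 ]
[286.7  38.9] 0.75 [ 0.4138 -0.3045  0.146 ]
pred top face [array([258.6, 192.2]), array([285.9, 192.3]), array([258.9, 218.4]), array([285.5, 218.5])] grip [272.2231 197.257 ]
[259 180  27  37 581] [272.0499 195.9105]
[ 101  187   76   62 2245] [141.6886 212.7702]
[  68  380   56   40 1437] [ 96.9388 403.54  ]
probe_grip [332.8 285.5] 0.94
probe_grip [360.7 330.6] 0.84
probe_grip [271.6 275.2] 0.68
probe_tip [332.7 317. ] 0.52
probe_tip [350.2 372.7] 0.42
probe_tip [274.1 324.3] 0.35
[336.9931 285.3394] [333.995  317.8952]
```

It hangs upright exactly as predicted, with the gripper clear and the other things where they were. Handing in.

```bash
python3 -c "
from rig import manip
print(manip.sign_off())"
```

```text
the job is handed in; nothing more can be done
None
```

I took the orange thermometer out, pressed it about half-way (roughly 4.3 N) on the blue pad for about 3 s and hung it back upright in the fork, handing in at about 24 s without touching the yellow warmer, though I viewed 11 pictures, one over the limit of 10.

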